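# Invert a blood tube with a hand-cranked mixer: two exact turns

### The job

The red-capped sample tube has to be turned end over end twice: crank the mixer that holds it exactly two full turns clockwise (seen from above), so that the crank arm ends back over its blue home line, and let go. There is no counter, so keep count yourself; leave the crank of the other mixer, which holds a white-capped tube, as it is.

Things in the scene. Friction and masses are not known exactly. Their poses are not given: they have to be found in the camera images.
- mixer_red_grip (a point): centre of the upright black crank knob of the mixer holding the RED-capped tube. Knob: round, 24 mm across, 154 to 198 mm above the trolley top; it spins freely on its pin, so a grip can carry it round without turning. Its centre runs on a level circle of 40 mm radius, 176 mm high; 1 to 2 N turn it. The flat steel crank arm below it has its top at 150 mm
- mixer_red_axis (a point): centre of that knob's circle: on the vertical crank axis, 176 mm high. Its level -x axis is the home direction (blue line on the white tower, roughly towards the robot), where the arm points at the start. Mixer fixed; base 116 x 108 mm, tower 64 x 60 x 130 mm, tube in a side clip that turns end over end with the crank, staying below 145 mm. Clutter is below 110 mm
- mixer_red_crank (a joint): crank angle of the mixer holding the red-capped tube, rad: 0 at the start, arm over its home line; grows clockwise seen from above, 6.28 for each full turn, counting on over the turns. It has no stop and stays where it is left
- mixer_white_crank (a joint): crank angle of the other, equal mixer, which holds a WHITE-capped tube; 0 at the start, same sense; to be left alone. The mixers stand side by side, crank axes at least 250 mm apart; either may be on the left

How it is judged:
By the outcome, as a careful person would: the job done as asked, in the order asked, and still so for the second after the job is handed in, with the robot touching nothing.
It also fails if it takes over 58 s, if anything falls off the work surface, if the arm or the gripper's body presses on something with over 40 N, if the wrist force passes 120 N, or if a joint passes its speed limit or range.

### The arm

A 6-joint arm with a two-finger parallel gripper is mounted at the origin on a cart in front of the work surface, level with it; the furniture and walls round the work are solid. World frame = base frame: x ahead of the robot, y to its left, z up, the work surface at z = 0. Lengths are in m, angles in degrees, forces in N, time in s.
With the tool pointing down it reaches from about 0.375 to 0.9 m from the base axis. Payload 3.1 kg.
Tool frame: the origin (TCP) lies on the centre line of the jaws, within the pads' length; the fingertips stand finger_overhang ahead of it and the grasp point (between the pads) lies 5 mm behind it (finger_overhang is the distance from the TCP to the fingertips, in m); z points along the fingers, y is the line along which they close (so a half turn about z gives the same grasp; the last joint's range is limited). The gripper opens to 87 mm and grips with 3 to 60 N. Pads are 19 mm wide; open, the fingers measure 117 mm over their backs; the gripper's body (75 mm by 190 mm) begins 51 mm behind the grasp point.
Start: joints at [62.825, 30.224, 82.088, -0, 67.689, -10.227], TCP at [0.182, 0.598, 0.237] pointing down, gripper open.
Joint ranges: [-176.69, 176.69], [-43.24, 126.21], [12.49, 139.97], [-82, 262], [0, 151.66], [-163.58, 163.58]. Speed limits (degrees/s): [159.86, 159.86, 180, 180, 180, 180].

### API

Orientations are given as a 3x3 rotation matrix whose columns are the frame's x, y, z axes.
In Python, from rig import read_state, capture, calibration, hand_in, finger_overhang gives the robot as it stands.
- The arm moves only by the tool send_rows, never from a script. Its argument "plan" is a list of rows, each a list of 5 numbers: the closure in counts, from 0 (fully open) to 255 (shut), then the shift along the tool's x, y, z in m, then the turn about the tool's z in rad. A call has 1 to 20 rows; each row shifts and turns the commanded pose from where the row before left it, along the tool's axes as they then stand; what a row does not reach is not made up. A row lasts 1/12 s, in which the tool goes at most 41.7 mm and 7.16 degrees, less where a joint would pass 70% of its speed; a pose out of reach is approached as far as the arm can. A call is refused whole if a number of a shift passes 0.0417 or a number of a turn 0.125, either way. A call with a gripper value outside its range is refused whole. The fingers move at their own pace and stop on an object; the grip force is fixed at half the most. Time passes only in rows, so rows that do not move let the fingers close. It gives the time, the measured TCP pose, the force, the opening and the grip force at its end, in the units of the state.
- read_state(): the state, without advancing time (a new reading comes with each control period).
- capture(name): name is "scene" or "side" or "wrist"; returns (picture, depth): 384x512x3 uint8, blue, green, red; 384x512 float32, m along the optical axis (not along the pixel's ray), 0 where there is no reading.
- calibration(name): a dict with "fx", "fy", "cx", "cy" (pixels), "xyz" and "rotation" of the camera in the world. Camera axes: x right, y down, z forward; pixel columns grow to the right and rows downward; lengths in m; the calibration is good to about 2 mm. The wrist camera is an equidistant fisheye: a pixel r from the principal point sees the ray r / f radians off the axis. A picture is of the moment at which its call begins: read the wrist's pose just before it. calibration takes no time and is no camera call; for the wrist camera it gives the pose at the moment of the call.
- hand_in(): hands the job in; it is judged then, once.
The state is a dict: "time_s": time; "joint_positions": joint angles; "qvel": joint speeds; "tau": joint torques, N m; "position": TCP position; "tcp_rot": TCP orientation; "force": force on the tool from outside, world axes, zero at the start; "moment": the same for the moment, N m; "opening": opening from 0.0 (shut) to 1.0 (fully open); "grasp_force": force on a finger pad.
Only numpy, scipy, OpenCV 4.12 (cv2) and the standard library are available. Lean on these libraries where they do the work, as an engineer would, in place of code of your own. Each camera call takes 0.05 s, during which the arm holds its last target. There are 200 camera calls.

## Working session

There is one attempt and no reset: what is moved stays moved. The work goes in short steps, Python scripts to look and compute and a tool call to move; the robot and the scene stay as the last step left them, time stands still between calls to the robot, and variables do not carry over. Pictures are saved under pics/ and viewed, at most 10 in all, crops included, and the job is handed in when it is done.

Besides the shell and the picture viewer there is one more tool, called after "Request:" as name(argument=value, ...), one argument or row to a line, values as JSON. send_rows: Moves the arm, as the interface text tells. Its arguments: {"type":"object","properties":{"plan":{"type":"array","items":{"type":"array","items":{"type":"number"}}}},"required":["plan"]}

```bash
mkdir -p pics; ls; python3 - <<'E'
from rig import *
import cv2,numpy as np
s=read_state();print(s['time_s'],s['position'],np.round(s['tcp_rot'],3).tolist(),finger_overhang)
a,d=capture('scene');b,e=capture('side')
np.savez('a.npz',a=a,d=d,b=b,e=e)
for n in('scene','side'):print(calibration(n))
cv2.imwrite('pics/1.png',a);cv2.imwrite('pics/2.png',b)
E
```

```text
pics
0.0 [0.1818528  0.59721415 0.23557763] [[-0.957, 0.292, -0.001], [0.292, 0.957, -0.002], [0.0, -0.002, -1.0]] 0.014
{'fx': 442.92730432150773, 'fy': 442.92730432150773, 'cx': 258.67762886740627, 'cy': 195.04799146352119, 'xyz': array([-0.10897652, -0.32334117,  0.74587   ]), 'rotation': array([[ 0.50552492, -0.5566152 ,  0.65926025],
       [-0.86280565, -0.32318787,  0.38873644],
       [-0.0033117 , -0.76532942, -0.64363026]])}
{'fx': 438.7793836346121, 'fy': 438.7793836346121, 'cx': 257.57445760464043, 'cy': 193.6747321714296, 'xyz': array([0.48883301, 0.6202343 , 0.78707379]), 'rotation': array([[-9.97047210e-01,  5.26788698e-02, -5.58730418e-02],
       [ 7.67848314e-02,  6.74688227e-01, -7.34098008e-01],
       [-9.74569899e-04, -7.36220574e-01, -6.76740953e-01]])}
```

View pics/1.png

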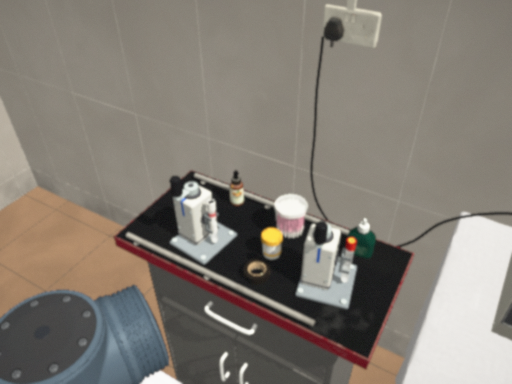

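View pics/2.png

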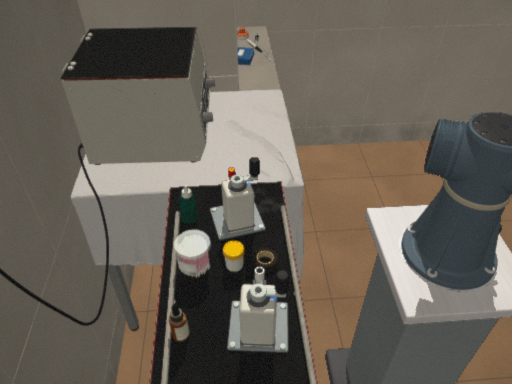

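The scene view shows the red mixer on the right: tower about (320,258), knob about (322,232), red cap about (350,243). In the side view its knob is at (254,165), its hub at (237,183) and its blue line at (246,182). The white mixer is the other one, so I'll measure the red one.

```bash
cat > h.py <<'E'
import numpy as np,cv2
from rig import calibration
def pts(n,d):
    c=calibration(n);v,u=np.mgrid[:384,:512]
    p=np.stack([(u-c['cx'])/c['fx']*d,(v-c['cy'])/c['fy']*d,d],-1)
    return p@c['rotation'].T+c['xyz']
def ray(n,uv,z):
    c=calibration(n);r=c['rotation']@[(uv[0]-c['cx'])/c['fx'],(uv[1]-c['cy'])/c['fy'],1]
    return c['xyz']+r*(z-c['xyz'][2])/r[2]
E
python3 - <<'E'
from h import *
f=np.load('a.npz')
for n,i,j,(x0,x1,y0,y1) in(('scene',f['a'],f['d'],(285,370,205,310)),('side',f['b'],f['e'],(205,275,145,240))):
    P=pts(n,j);z=P[...,2]
    roi=np.zeros(z.shape,bool);roi[y0:y1,x0:x1]=1
    roi&=j>0
    g=i.max(-1)
    k=roi&(g<60)&(z>.15)&(z<.205)
    print(n,'knob',k.sum(),P[k].mean(0) if k.any() else 0,P[k].min(0),P[k].max(0))
    t=k&(z>.19)
    if t.any(): v,u=np.nonzero(t);print(' top',t.sum(),P[t].mean(0),u.mean(),v.mean(), ray(n,(u.mean(),v.mean()),.198))
    w=i.astype(int);bl=roi&(w[...,0]>w[...,2]+50)
    if bl.any(): v,u=np.nonzero(bl);print(' blue',bl.sum(),P[bl].mean(0),P[bl].min(0),P[bl].max(0),u.mean(),v.mean())
    tw=roi&(g>100)&(z>.12)&(z<.16);print(' towertop',tw.sum(),np.median(P[tw],0),P[tw].min(0),P[tw].max(0))
    cv2.imwrite(f'pics/c_{n}.png',cv2.resize(i[y0:y1,x0:x1],None,fx=5,fy=5,interpolation=cv2.INTER_CUBIC))
a=cv2.imread('pics/c_scene.png');b=cv2.imread('pics/c_side.png')
H=max(a.shape[0],b.shape[0]);q=np.zeros((H,a.shape[1]+b.shape[1],3),np.uint8);q[:a.shape[0],:a.shape[1]]=a;q[:b.shape[0],a.shape[1]:]=b
cv2.imwrite('pics/3.png',q);print(a.shape,q.shape)
E
```

```text
scene knob 208 [ 0.43021274 -0.13210222  0.18420299] [ 0.42433151 -0.14125959  0.16140015] [ 0.44395074 -0.1205094   0.19931347]
 top 84 [ 0.4326156  -0.13132744  0.19582734] 320.6547619047619 227.4404761904762 [ 0.43046125 -0.13209597  0.198     ]
 blue 28 [ 0.44518019 -0.12830544  0.1099035 ] [ 0.44219509 -0.1310374   0.0924868 ] [ 0.44662597 -0.12622133  0.12778432] 318.0357142857143 255.03571428571428
 towertop 647 [ 0.46885482 -0.1369661   0.12962692] [ 0.42674469 -0.18421971  0.12000314] [ 0.51144036 -0.08763465  0.15951891]
side knob 149 [ 0.44012804 -0.12242505  0.18151521] [ 0.43081751 -0.13129692  0.15595643] [ 0.44896902 -0.1170811   0.2002658 ]
 top 51 [ 0.4401234  -0.12440848  0.19535452] 253.86274509803923 161.64705882352942 [ 0.44034126 -0.12107429  0.198     ]
 blue 9 [ 0.453186   -0.12695635  0.13093735] [ 0.44905584 -0.13081505  0.12734258] [ 0.45851777 -0.12054012  0.13558456] 248.22222222222223 183.55555555555554
 towertop 571 [ 0.48243188 -0.11508837  0.13065908] [ 0.43322969 -0.18484799  0.12001229] [ 0.51496466 -0.08749838  0.15741423]
(525, 425, 3) (525, 775, 3)
```

View pics/3.png

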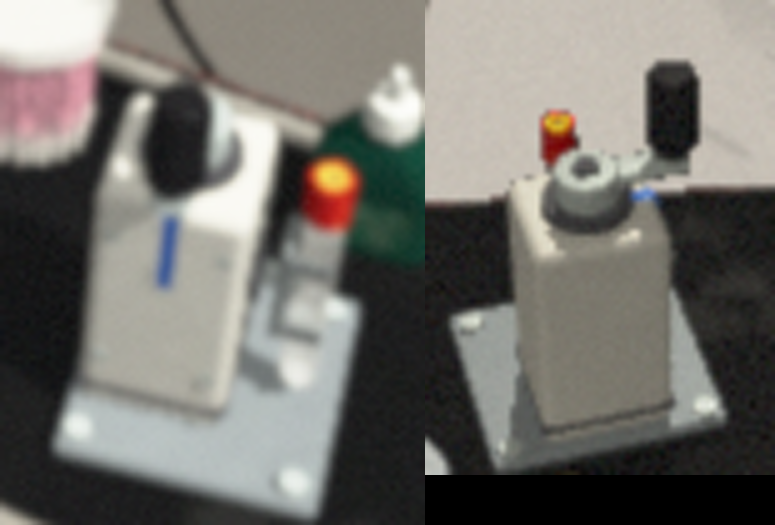

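The close-up shows the red mixer's black knob standing at home, just over the blue line. Next I'll refine the yaw, axis and knob position, and check for obstacles.

```bash
python3 - <<'E'
from h import *
f=np.load('a.npz')
Q=[];K=[]
for n,i,j,(x0,x1,y0,y1) in(('scene',f['a'],f['d'],(285,370,205,310)),('side',f['b'],f['e'],(205,275,145,240))):
    P=pts(n,j);z=P[...,2];g=i.max(-1)
    roi=np.zeros(z.shape,bool);roi[y0:y1,x0:x1]=1;roi&=j>0
    k=(roi&(g<75)&(z>.15)&(z<.21)).astype(np.uint8)
    N,l,st,ce=cv2.connectedComponentsWithStats(k);b=1+st[1:,4].argmax();v,u=np.nonzero(l==b)
    r=cv2.minAreaRect(np.stack([u,v],1).astype(np.float32))
    print(n,'knob rect',r,'at .176',ray(n,r[0],.176),'mean',ray(n,(u.mean(),v.mean()),.176))
    # widths of knob in metres checked: px*depth/f
    print(' width mm',min(r[1])*j[l==b].mean()/calibration(n)['fx']*1e3)
    h=roi&(z>.140)&(z<.165)&(np.abs(P[...,0]-.477)<.02)&(np.abs(P[...,1]+.137)<.03);
    print(' hub',h.sum(),P[h].mean(0),P[h].min(0),P[h].max(0))
    for nm,lo,hi in(('tower',.02,.122),('towertop',.123,.134),('base',.003,.018)):
        m=roi&(g>85)&(z>lo)&(z<hi)&(P[...,0]>.4)&(P[...,0]<.56)&(P[...,1]>-.23)&(P[...,1]<-.05)
        r=cv2.minAreaRect(P[m][:,:2].astype(np.float32));print(' ',nm,m.sum(),r)
    o=(z>.15)&(j>0)&(np.hypot(P[...,0]-.477,P[...,1]+.137)<.4)&(np.hypot(P[...,0]-.477,P[...,1]+.137)>.1)&(P[...,0]>.2)
    if o.any():print(' obst>.15',o.sum(),P[o].min(0),P[o].max(0))
    # front tower face line fit (normal towards robot)
    if n=='scene':
        m=roi&(g>85)&(z>.03)&(z<.115)
        q=P[m][:,:2]
        rng=np.random.default_rng(0);best=0
        for _ in range(500):
            a,b=q[rng.choice(len(q),2)];t=(b-a)/(np.linalg.norm(b-a)+1e-9);nn=np.array([-t[1],t[0]])
            ok=abs((q-a)@nn)<.0015
            if ok.sum()>best:best=ok.sum();B=ok
        L=cv2.fitLine(q[B].astype(np.float32),cv2.DIST_L2,0,.01,.01).ravel();print(' face',best,len(q),L,np.degrees(np.arctan2(L[1],L[0])), np.ptp((q[B]@L[:2])))
        for c in(P[m][:,2][B],):print(c.min(),c.max())
E
```

```text
scene knob rect ((319.83447265625, 232.48623657226562), (11.7094144821167, 21.425735473632812), 4.763641834259033) at .176 [ 0.43937462 -0.12853706  0.176     ] mean [ 0.43895113 -0.12907376  0.176     ]
 width mm 20.924171
 hub 42 [ 0.4774026  -0.13217891  0.14916016] [ 0.46780175 -0.13660207  0.14074274] [ 0.4919175  -0.12226859  0.15301259]
  tower 1507 ((0.4644950032234192, -0.14253386855125427), (0.05192473158240318, 0.08986002206802368), 54.30876922607422)
  towertop 430 ((0.47766563296318054, -0.13840541243553162), (0.06499550491571426, 0.0938226506114006), 12.1621675491333)
  base 1205 ((0.47885435819625854, -0.14101602137088776), (0.11541181057691574, 0.10921371728181839), 12.491819381713867)
 obst>.15 350 [0.39991367 0.16254772 0.1500486 ] [0.46531544 0.19109208 0.19930487]
 face 668 1882 [ 0.20885384 -0.9779469   0.44598493 -0.12833604] -77.9448 0.05660634100818293
0.030076022989462547 0.11494194443904537
side knob rect ((254.5, 167.0), (18.0, 9.0), 90.0) at .176 [ 0.43846651 -0.12976263  0.176     ] mean [ 0.43916472 -0.13058079  0.176     ]
 width mm 19.651367
 hub 154 [ 0.47627589 -0.11891861  0.14987102] [ 0.45759862 -0.13634782  0.14001688] [ 0.49199017 -0.10700375  0.15700892]
  tower 967 ((0.4911063611507416, -0.12046156078577042), (0.060635969042778015, 0.09508903324604034), 38.023406982421875)
  towertop 313 ((0.48118889331817627, -0.13327614963054657), (0.06426895409822464, 0.08410808444023132), 13.423325538635254)
  base 656 ((0.48326632380485535, -0.14145246148109436), (0.11589951068162918, 0.11186587810516357), 11.408346176147461)
 obst>.15 1613 [ 0.40288371 -0.5217452   0.1500348 ] [0.69049062 0.19320022 0.22695089]
```

Both views agree. The knob is at about (0.439, -0.130), the mixer yaw is 12.1°, and the axis is at about (0.478, -0.121). Moving there high, clear of the clutter.

Request:
send_rows(
  plan=[
    [0, -0.0245, -0.0222, -0.003, 0],
    [0, -0.0245, -0.0222, -0.003, 0],
    [0, -0.0245, -0.0222, -0.003, 0],
    [0, -0.0245, -0.0222, -0.003, 0],
    [0, -0.0245, -0.0222, -0.003, 0],
    [0, -0.0245, -0.0222, -0.003, 0],
    [0, -0.0245, -0.0222, -0.003, 0],
    [0, -0.0245, -0.0222, -0.003, 0],
    [0, -0.0245, -0.0222, -0.003, 0],
    [0, -0.0245, -0.0222, -0.003, 0],
    [0, -0.0245, -0.0222, -0.003, 0],
    [0, -0.0245, -0.0222, -0.003, 0],
    [0, -0.0245, -0.0222, -0.003, 0],
    [0, -0.0245, -0.0222, -0.003, 0],
  ],
)

```text
time_s: 1.27
position: [0.4199, 0.199, 0.2785]
tcp_rot: [[-0.957, 0.292, -0.001], [0.292, 0.957, -0.0], [0.001, -0.0, -1.0]]
force: [0.4, 0.3, 0.3]
opening: 0.998
grasp_force: 0.0
```

Request:
send_rows(
  plan=[
    [0, -0.0115, -0.031, 0, 0],
    [0, -0.0115, -0.031, 0, 0],
    [0, -0.0115, -0.031, 0, 0],
    [0, -0.0115, -0.031, 0, 0],
    [0, -0.0115, -0.031, 0, 0],
    [0, -0.0115, -0.031, 0, 0],
    [0, -0.0115, -0.031, 0, 0],
    [0, -0.0115, -0.031, 0, 0],
    [0, -0.0115, -0.031, 0, 0],
    [0, -0.0115, -0.031, 0, 0],
    [0, 0, 0, 0, -0.1],
    [0, 0, 0, 0, -0.1],
    [0, 0, 0, 0, -0.1],
    [0, 0, 0, 0, -0.1],
    [0, 0, 0, 0, -0.108],
    [0, 0, 0, 0, 0],
    [0, 0, 0, 0, 0],
  ],
)

```text
time_s: 2.68
position: [0.4391, -0.1294, 0.2783]
tcp_rot: [[-0.978, -0.208, -0.001], [-0.208, 0.978, 0.0], [0.0, 0.0, -1.0]]
force: [0.5, 0.1, 1.3]
opening: 1.0
grasp_force: 0.0
```

```bash
python3 - <<'E'
from rig import *
import cv2,numpy as np
s=read_state();print(s['time_s'],s['position'],np.round(s['tcp_rot'],3).tolist(),s['force'],s['joint_positions'])
c=calibration('wrist');a,d=capture('wrist');np.savez('w.npz',a=a,d=d,**c);print(c)
cv2.imwrite('pics/4.png',a)
E
```

```text
2.6833 [ 0.43907451 -0.12936044  0.27832804] [[-0.978, -0.208, -0.001], [-0.208, 0.978, 0.0], [0.0, 0.0, -1.0]] [0.54244856 0.09329737 1.34843829] [-3.04517678e+01  1.40488554e+01  1.02057470e+02  2.76679231e-03
  6.39326201e+01 -1.32452317e+02]
{'fx': 297.3186396354542, 'fy': 297.3186396354542, 'cx': 257.15974827354313, 'cy': 189.55675337436773, 'xyz': array([ 0.37036005, -0.14369025,  0.42596894]), 'rotation': array([[-2.08412358e-01,  9.44632083e-01,  2.53445292e-01],
       [ 9.78040915e-01,  2.01158762e-01,  5.45079883e-02],
       [ 5.07253469e-04,  2.59240003e-01, -9.65812799e-01]])}
```

View pics/4.png

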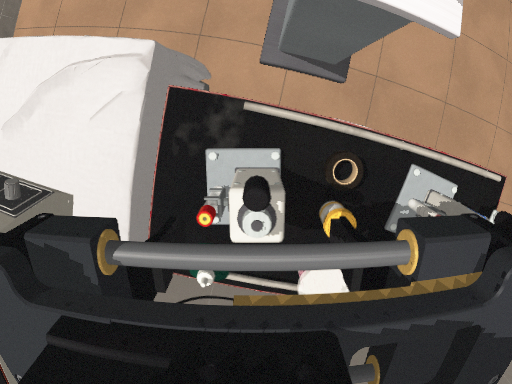

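The wrist view from above shows the knob at about (256,190) and the hub at (257,225), directly in line with the tower's axis. The red cap is at (207,215). I'll measure the knob and hub from here.

```bash
python3 - <<'E'
import numpy as np,cv2
w=np.load('w.npz');a=w['a'];R=w['rotation']
def ray(u,v,z):
    x,y=u-w['cx'],v-w['cy'];r=np.hypot(x,y);t=r/w['fx'];d=R@np.array([np.sin(t)*x/r,np.sin(t)*y/r,np.cos(t)])
    return w['xyz']+d*(z-w['xyz'][2])/d[2]
g=cv2.cvtColor(a,cv2.COLOR_BGR2GRAY)
m=np.zeros_like(g);m[172:206,236:278]=(g[172:206,236:278]<70)
N,l,st,ce=cv2.connectedComponentsWithStats(m)
for k in range(1,N):
    if st[k,4]>60:print('knob',st[k],ce[k])
W=d=w['d'];print('depth knob',d[180:206:4,256])
# knob silhouette
for v in range(172,208,3):
    u=np.nonzero(m[v])[0]
    if len(u):print(v,u.min(),u.max(),round(float(d[v,256]),3))
print(ray(257,225,.157))
# tower top mask: white
t=np.zeros_like(g);t[165:243,225:290]=g[165:243,225:290]>150
v,u=np.nonzero(t&(d>0)); 
r=cv2.minAreaRect(np.stack([u,v],1).astype(np.float32));print('tower',r,ray(*r[0],.13))
cv2.imwrite('pics/5.png',cv2.resize(a[140:246,200:310],None,fx=5,fy=5,interpolation=cv2.INTER_CUBIC))
for p in((256,182),(256,184),(256,186),(256,188)):print(p,ray(*p,.198))
E
```

```text
knob [243 176  28  30 708] [256.37570621 191.8460452 ]
depth knob [0.2540756  0.24100325 0.23681448 0.23637971 0.23757431 0.24007148
 0.23969834]
178 249 263 0.26
181 246 266 0.25
184 245 267 0.241
187 244 268 0.237
190 244 269 0.237
193 244 269 0.237
196 243 270 0.238
199 243 269 0.239
202 244 268 0.239
205 245 270 0.241
[ 0.47587554 -0.12122511  0.157     ]
tower ((254.0, 203.5), (77.0, 58.0), 90.0) [ 0.46346488 -0.12707182  0.13      ]
(256, 182) [ 0.42433805 -0.13300496  0.198     ]
(256, 184) [ 0.42592817 -0.13266771  0.198     ]
(256, 186) [ 0.42752362 -0.13232936  0.198     ]
(256, 188) [ 0.42912458 -0.13198986  0.198     ]
```

View pics/5.png

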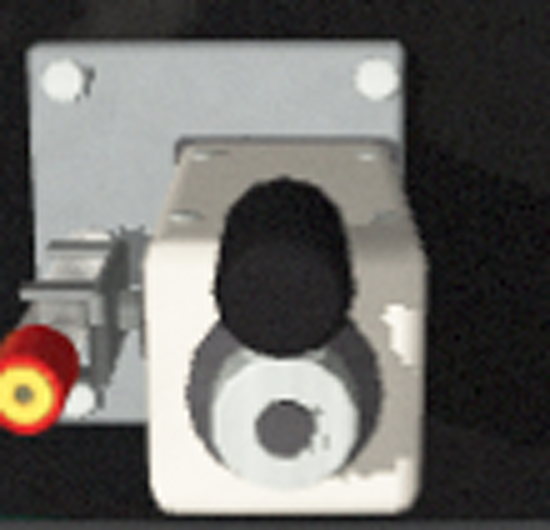

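The knob top disc is at pixel (257,198) and the hub at (257,225). They are 39 mm apart at 12.9°, which matches the 40 mm radius and 12.1° yaw. Descending and gripping.

Request:
send_rows(
  plan=[
    [0, 0, 0, 0.02, 0],
    [0, 0, 0, 0.02, 0],
    [0, 0, 0, 0.02, 0],
    [0, 0, 0, 0.02, 0],
    [0, 0, 0, 0.0233, 0],
    [0, 0, 0, 0, 0],
    [255, 0, 0, 0, 0],
    [255, 0, 0, 0, 0],
    [255, 0, 0, 0, 0],
    [255, 0, 0, 0, 0],
    [255, 0, 0, 0, 0],
    [255, 0, 0, 0, 0],
    [255, 0, 0, 0, 0],
    [255, 0, 0, 0, 0],
    [255, 0, 0, 0, 0],
    [255, 0, 0, 0, 0],
    [255, 0, 0, 0, 0],
    [255, 0, 0, 0, 0],
  ],
)

```text
time_s: 4.23
position: [0.4393, -0.1296, 0.1753]
tcp_rot: [[-0.978, -0.211, -0.0], [-0.211, 0.978, -0.0], [0.0, -0.0, -1.0]]
force: [-0.3, 0.1, 0.3]
opening: 0.265
grasp_force: 30.0
```

Gripped: the opening is about 23 mm. Now the first quarter clockwise, which starts along tool +y.

Request:
send_rows(
  plan=[
    [255, -0.0002, 0.0042, 0, 0],
    [255, -0.0007, 0.0041, 0, 0],
    [255, -0.0011, 0.004, 0, 0],
    [255, -0.0015, 0.0039, 0, 0],
    [255, -0.0019, 0.0037, 0, 0],
    [255, -0.0023, 0.0035, 0, 0],
    [255, -0.0026, 0.0033, 0, 0],
    [255, -0.003, 0.003, 0, 0],
    [255, -0.0033, 0.0026, 0, 0],
    [255, -0.0035, 0.0023, 0, 0],
    [255, -0.0037, 0.0019, 0, 0],
    [255, -0.0039, 0.0015, 0, 0],
    [255, -0.004, 0.0011, 0, 0],
    [255, -0.0041, 0.0007, 0, 0],
    [255, -0.0042, 0.0002, 0, 0],
    [255, 0, 0, 0, 0],
    [255, 0, 0, 0, 0],
  ],
)

```text
time_s: 5.65
position: [0.4708, -0.0823, 0.1753]
tcp_rot: [[-0.978, -0.211, 0.001], [-0.211, 0.978, -0.001], [-0.001, -0.001, -1.0]]
force: [3.0, -5.6, -3.2]
opening: 0.266
grasp_force: 30.0
```

On track with low forces. Q2 and Q3.

Request:
send_rows(
  plan=[
    [255, -0.0042, -0.0002, 0, 0],
    [255, -0.0041, -0.0007, 0, 0],
    [255, -0.004, -0.0011, 0, 0],
    [255, -0.0039, -0.0015, 0, 0],
    [255, -0.0037, -0.0019, 0, 0],
    [255, -0.0035, -0.0023, 0, 0],
    [255, -0.0033, -0.0026, 0, 0],
    [255, -0.003, -0.003, 0, 0],
    [255, -0.0026, -0.0033, 0, 0],
    [255, -0.0023, -0.0035, 0, 0],
    [255, -0.0019, -0.0037, 0, 0],
    [255, -0.0015, -0.0039, 0, 0],
    [255, -0.0011, -0.004, 0, 0],
    [255, -0.0007, -0.0041, 0, 0],
    [255, -0.0002, -0.0042, 0, 0],
    [255, 0, 0, 0, 0],
    [255, 0, 0, 0, 0],
  ],
)

```text
time_s: 7.07
position: [0.5178, -0.1134, 0.1752]
tcp_rot: [[-0.978, -0.21, 0.001], [-0.21, 0.978, -0.001], [-0.0, -0.001, -1.0]]
force: [-3.1, -0.9, 1.1]
opening: 0.263
grasp_force: 30.0
```

Request:
send_rows(
  plan=[
    [255, 0.0002, -0.0042, 0, 0],
    [255, 0.0007, -0.0041, 0, 0],
    [255, 0.0011, -0.004, 0, 0],
    [255, 0.0015, -0.0039, 0, 0],
    [255, 0.0019, -0.0037, 0, 0],
    [255, 0.0023, -0.0035, 0, 0],
    [255, 0.0026, -0.0033, 0, 0],
    [255, 0.003, -0.003, 0, 0],
    [255, 0.0033, -0.0026, 0, 0],
    [255, 0.0035, -0.0023, 0, 0],
    [255, 0.0037, -0.0019, 0, 0],
    [255, 0.0039, -0.0015, 0, 0],
    [255, 0.004, -0.0011, 0, 0],
    [255, 0.0041, -0.0007, 0, 0],
    [255, 0.0042, -0.0002, 0, 0],
    [255, 0, 0, 0, 0],
    [255, 0, 0, 0, 0],
  ],
)

```text
time_s: 8.48
position: [0.4861, -0.1609, 0.1753]
tcp_rot: [[-0.977, -0.211, -0.001], [-0.211, 0.977, -0.001], [0.001, -0.001, -1.0]]
force: [-1.2, -2.2, -1.0]
opening: 0.264
grasp_force: 30.0
```

Forces stay low. Q4, then Q1 of the second turn.

Request:
send_rows(
  plan=[
    [255, 0.0042, 0.0002, 0, 0],
    [255, 0.0041, 0.0007, 0, 0],
    [255, 0.004, 0.0011, 0, 0],
    [255, 0.0039, 0.0015, 0, 0],
    [255, 0.0037, 0.0019, 0, 0],
    [255, 0.0035, 0.0023, 0, 0],
    [255, 0.0033, 0.0026, 0, 0],
    [255, 0.003, 0.003, 0, 0],
    [255, 0.0026, 0.0033, 0, 0],
    [255, 0.0023, 0.0035, 0, 0],
    [255, 0.0019, 0.0037, 0, 0],
    [255, 0.0015, 0.0039, 0, 0],
    [255, 0.0011, 0.004, 0, 0],
    [255, 0.0007, 0.0041, 0, 0],
    [255, 0.0002, 0.0042, 0, 0],
    [255, 0, 0, 0, 0],
    [255, 0, 0, 0, 0],
  ],
)

```text
time_s: 9.9
position: [0.439, -0.1283, 0.1752]
tcp_rot: [[-0.978, -0.21, -0.001], [-0.21, 0.978, 0.002], [0.0, 0.002, -1.0]]
force: [1.2, 2.7, 1.8]
opening: 0.261
grasp_force: 30.0
```

```bash
python3 - <<'E'
from rig import *
import cv2,numpy as np
a,d=capture('scene');b,e=capture('side')
q=np.hstack([cv2.resize(a[205:310,285:370],None,fx=4,fy=4),cv2.resize(b[145:250,205:275],None,fx=4,fy=4)])
cv2.imwrite('pics/6.png',q);s=read_state();print(s['position'],s['joint_positions'])
E
```

```text
[ 0.43908194 -0.1287368   0.1751768 ] [-3.04115386e+01  2.31784948e+01  1.09145494e+02  6.43796490e-02
  4.77497627e+01 -1.32611133e+02]
```

View pics/6.png

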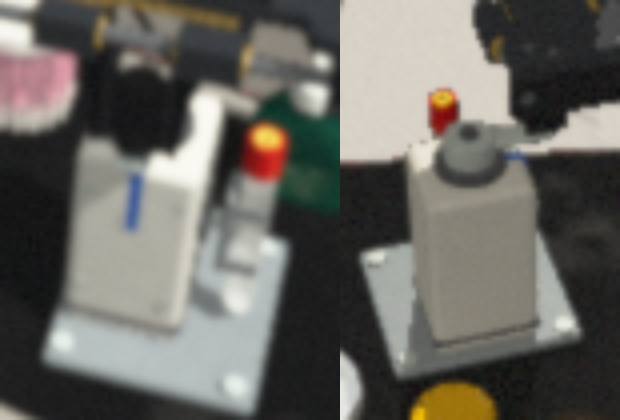

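After one turn the knob is still gripped and the arm is over the blue line at (135,170 in the crop). Now the second turn.

Request:
send_rows(
  plan=[
    [255, -0.0002, 0.0042, 0, 0],
    [255, -0.0007, 0.0041, 0, 0],
    [255, -0.0011, 0.004, 0, 0],
    [255, -0.0015, 0.0039, 0, 0],
    [255, -0.0019, 0.0037, 0, 0],
    [255, -0.0023, 0.0035, 0, 0],
    [255, -0.0026, 0.0033, 0, 0],
    [255, -0.003, 0.003, 0, 0],
    [255, -0.0033, 0.0026, 0, 0],
    [255, -0.0035, 0.0023, 0, 0],
    [255, -0.0037, 0.0019, 0, 0],
    [255, -0.0039, 0.0015, 0, 0],
    [255, -0.004, 0.0011, 0, 0],
    [255, -0.0041, 0.0007, 0, 0],
    [255, -0.0042, 0.0002, 0, 0],
    [255, 0, 0, 0, 0],
    [255, 0, 0, 0, 0],
  ],
)

```text
time_s: 11.42
position: [0.4708, -0.0823, 0.1753]
tcp_rot: [[-0.978, -0.211, 0.001], [-0.211, 0.978, -0.001], [-0.001, -0.001, -1.0]]
force: [2.2, -4.5, -2.2]
opening: 0.264
grasp_force: 30.0
```

Request:
send_rows(
  plan=[
    [255, -0.0042, -0.0002, 0, 0],
    [255, -0.0041, -0.0007, 0, 0],
    [255, -0.004, -0.0011, 0, 0],
    [255, -0.0039, -0.0015, 0, 0],
    [255, -0.0037, -0.0019, 0, 0],
    [255, -0.0035, -0.0023, 0, 0],
    [255, -0.0033, -0.0026, 0, 0],
    [255, -0.003, -0.003, 0, 0],
    [255, -0.0026, -0.0033, 0, 0],
    [255, -0.0023, -0.0035, 0, 0],
    [255, -0.0019, -0.0037, 0, 0],
    [255, -0.0015, -0.0039, 0, 0],
    [255, -0.0011, -0.004, 0, 0],
    [255, -0.0007, -0.0041, 0, 0],
    [255, -0.0002, -0.0042, 0, 0],
    [255, 0, 0, 0, 0],
    [255, 0, 0, 0, 0],
  ],
)

```text
time_s: 12.83
position: [0.5178, -0.1134, 0.1752]
tcp_rot: [[-0.978, -0.21, 0.001], [-0.21, 0.978, -0.001], [-0.0, -0.001, -1.0]]
force: [-2.5, -1.7, 0.7]
opening: 0.258
grasp_force: 30.0
```

Request:
send_rows(
  plan=[
    [255, 0.0002, -0.0042, 0, 0],
    [255, 0.0007, -0.0041, 0, 0],
    [255, 0.0011, -0.004, 0, 0],
    [255, 0.0015, -0.0039, 0, 0],
    [255, 0.0019, -0.0037, 0, 0],
    [255, 0.0023, -0.0035, 0, 0],
    [255, 0.0026, -0.0033, 0, 0],
    [255, 0.003, -0.003, 0, 0],
    [255, 0.0033, -0.0026, 0, 0],
    [255, 0.0035, -0.0023, 0, 0],
    [255, 0.0037, -0.0019, 0, 0],
    [255, 0.0039, -0.0015, 0, 0],
    [255, 0.004, -0.0011, 0, 0],
    [255, 0.0041, -0.0007, 0, 0],
    [255, 0.0042, -0.0002, 0, 0],
    [255, 0, 0, 0, 0],
    [255, 0, 0, 0, 0],
  ],
)

```text
time_s: 14.25
position: [0.4862, -0.1609, 0.1754]
tcp_rot: [[-0.977, -0.211, -0.001], [-0.211, 0.977, -0.001], [0.001, -0.001, -1.0]]
force: [-0.3, -1.5, -1.3]
opening: 0.267
grasp_force: 30.0
```

Request:
send_rows(
  plan=[
    [255, 0.0042, 0.0002, 0, 0],
    [255, 0.0041, 0.0007, 0, 0],
    [255, 0.004, 0.0011, 0, 0],
    [255, 0.0039, 0.0015, 0, 0],
    [255, 0.0037, 0.0019, 0, 0],
    [255, 0.0035, 0.0023, 0, 0],
    [255, 0.0033, 0.0026, 0, 0],
    [255, 0.003, 0.003, 0, 0],
    [255, 0.0026, 0.0033, 0, 0],
    [255, 0.0023, 0.0035, 0, 0],
    [255, 0.0019, 0.0037, 0, 0],
    [255, 0.0015, 0.0039, 0, 0],
    [255, 0.0011, 0.004, 0, 0],
    [255, 0.0007, 0.0041, 0, 0],
    [255, 0.0002, 0.0042, 0, 0],
    [255, 0, 0, 0, 0],
    [255, 0, 0, 0, 0],
    [255, 0, 0, 0, 0],
  ],
)

```text
time_s: 15.75
position: [0.4391, -0.1287, 0.1752]
tcp_rot: [[-0.978, -0.211, -0.001], [-0.211, 0.978, 0.001], [0.0, 0.002, -1.0]]
force: [0.0, 1.8, 1.3]
opening: 0.264
grasp_force: 30.0
```

Two turns are done. I'll nudge back the 0.8 mm of overshoot, release, rise to the same viewing pose and compare.

Request:
send_rows(
  plan=[
    [255, 0, -0.0008, 0, 0],
    [255, 0, 0, 0, 0],
    [255, 0, 0, 0, 0],
    [255, 0, 0, 0, 0],
  ],
)

```text
time_s: 16.08
position: [0.4394, -0.1303, 0.1752]
tcp_rot: [[-0.978, -0.21, -0.0], [-0.21, 0.978, 0.0], [0.0, 0.0, -1.0]]
force: [0.3, 0.9, 1.5]
opening: 0.264
grasp_force: 30.0
```

Request:
send_rows(
  plan=[
    [0, 0, 0, 0, 0],
    [0, 0, 0, 0, 0],
    [0, 0, 0, 0, 0],
    [0, 0, 0, 0, 0],
    [0, 0, 0, 0, 0],
    [0, 0, 0, 0, 0],
    [0, 0, 0, 0, 0],
    [0, 0, 0, 0, 0],
    [0, 0, 0, -0.02, 0],
    [0, 0, 0, -0.02, 0],
    [0, 0, 0, -0.02, 0],
    [0, 0, 0, -0.02, 0],
    [0, 0, 0, -0.0233, 0],
    [0, 0, 0, 0, 0],
    [0, 0, 0, 0, 0],
  ],
)

```text
time_s: 17.33
position: [0.4401, -0.1306, 0.2796]
tcp_rot: [[-0.978, -0.211, 0.003], [-0.211, 0.978, -0.002], [-0.002, -0.002, -1.0]]
force: [-1.2, -0.5, -0.0]
opening: 0.999
grasp_force: 0.0
```

```bash
python3 - <<'E'
from rig import *
import cv2,numpy as np
s=read_state();print(s['position'],s['opening'],s['force'])
w=np.load('w.npz');c=calibration('wrist');print(c['xyz']-w['xyz'])
b,d=capture('wrist');a=w['a']
for i in(a,b):
    g=cv2.cvtColor(i,cv2.COLOR_BGR2GRAY);m=np.zeros_like(g);m[172:206,236:278]=g[172:206,236:278]<70
    v,u=np.nonzero(m);print(u.mean(),v.mean(),m.sum())
    for v in(184,190,196,202):
        u=np.nonzero(m[v])[0];print(v,u.min(),u.max())
cv2.imwrite('pics/7.png',np.hstack([cv2.resize(i[140:246,200:310],None,fx=3.5,fy=3.5,interpolation=cv2.INTER_CUBIC) for i in(a,b)]))
E
```

```text
[ 0.44005298 -0.13058571  0.27958061] 0.9985110236446139 [-1.16361503 -0.53396754 -0.04131757]
[ 0.00053501 -0.00112303  0.00105791]
256.3757062146893 191.84604519774012 708
184 245 267
190 244 269
196 243 270
202 244 268
258.1469387755102 191.14013605442176 735
184 246 269
190 246 271
196 245 271
202 246 270
```

View pics/7.png

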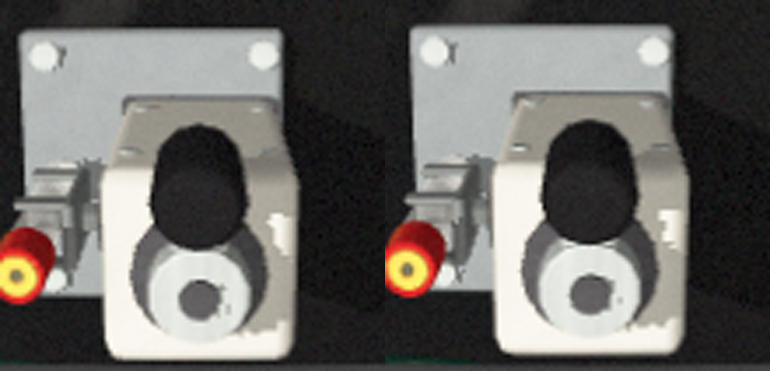

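The left panel is before and the right is after. In both, knob and hub line up: knob x 199 vs hub 200 before, and 589 vs 591 after. That puts the crank home to well under 1°. The gripper is open and clear of the mixer, so I'm handing in.

```bash
python3 -c "
from rig import *
print(hand_in())"
```

```text
the job is handed in; nothing more can be done
None
```

I cranked the red-capped tube's mixer two full turns clockwise, back over its blue home line by the wrist-camera check, then let go and handed in after about 17 s; I left the white mixer's crank alone.

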